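# Lock a lugged sub into the bench bayonet receiver

## Task

Take the ported sub with the two side lugs out of the V-blocks, stand it upright on the desk, lug end down, and let go of it. Then take it again from above by its upper end, set it in the mouth of the round bayonet receiver and turn it, pressing only lightly, until the lugs drop through the keyways and it sinks fully home; turn it clockwise (seen from above) up to the stop and let go. Leave the other things on the desk where they are.

Things in the scene. Friction and masses are not known exactly. Their poses are not given: they have to be found in the camera images.
- sub: the lugged ported sub: blackened steel bar 165 mm long, 44 mm diameter, about 0.5 kg, the only one with two side lugs. Origin: centre of its nose (lug end) face; z runs along the bar to the upper end. Grip it anywhere above 20 mm from the nose. At the start it lies level in the V-blocks, nose to the left (+y, give or take 25 degrees), lugs level, axis 76 mm above the desk
- sub_nose (a point): on the sub's axis at the mid-height of its lugs, 10 mm above the nose face; axes as the sub's. The lugs stand out at its +x and -x sides: each 10 mm wide, 8 mm high along the bar (6 to 14 mm above the nose face), reaching 28.5 mm from the axis, lower edges bevelled 2 mm
- sub_top (a point): centre of the sub's upper end face, 165 mm from its nose face; axes as the sub's
- receiver: bayonet receiver, fixed on the desk: grey base plate 130 x 130 x 14 mm, on it a round steel hub of 84 mm diameter with a bore of 47 mm. Origin: centre of its underside; z up. Two keyways 13 mm wide cut through the hub's lip at its +x and -x sides, out to 30.5 mm from the axis. The sub goes in with its x axis along the receiver's x axis, either way round
- receiver_mouth (a point): centre of the bore at the top of the lip, 52 mm above the desk. The lip is 9 mm thick. With the lugs off the keyways the sub rests on the lip, its nose face 6 mm below this point; with the lugs over them it drops 20 mm further
- receiver_floor (a point): centre of the undercut's floor, 26 mm above the desk: the nose face rests here when fully home, the lugs with 3 mm of play under the lip. There the sub turns clockwise only (seen from above), almost freely, by about 71 degrees from the keyways to a hard stop; there is no spring
- v_rest: fixed rest with two steel V-blocks in which the sub lies at the start: base plate 190 x 72 x 10 mm, long along its y axis; origin at the centre of its underside. Blocks 24 mm thick, 60 mm wide, tops 70 mm above the desk, 76 mm clear between them, so the sub's middle can be gripped there
- clear_spot (a point): a place on the 2 mm desk pad between the rest and the receiver that is always clear for standing the sub (any other clear place will do); the pad lies on the desk beyond about x = 0.50 m
- plain_sub: bystander: a ported sub of the same pattern but with no lugs, 44 x 44 x 165 mm, standing free; origin at the centre of its foot
- slotted_coupling: bystander: a blackened slotted coupling, 34 mm diameter, 74 mm tall, standing free on the desk pad; origin at the centre of its foot
- steel_bush: bystander: a plain blackened bush, 34 mm diameter, 74 mm tall, standing free beside the slotted coupling; origin at the centre of its foot
- loupe: bystander: a black eye loupe, 36 mm diameter, 34 mm tall, near the desk's front edge; origin at the centre of its foot
- flange_ring: bystander: a flanged ring, 92 mm diameter, 31 mm thick, lying flat near the front edge; origin at the centre of its underside
- plug_gauge: bystander: a plug gauge, 102 mm long, 18 mm thick, lying near the front edge; origin under its middle
- caliper: bystander: a digital caliper, 235 mm long, 16 mm thick, lying at the right front; origin under its middle

How it is judged:
By the outcome, as a careful person would: the job done as asked, in the order asked, and still so for the second after the job is handed in, with the robot touching nothing.
It also fails if it takes over 56 s, if anything falls off the work surface, if the arm or the gripper's body presses on something with over 40 N, if the wrist force passes 120 N, or if a joint passes its speed limit or range.

## Robot

A 6-joint arm with a two-finger parallel gripper is mounted at the origin on a cart in front of the work surface, level with it; the furniture and walls round the work are solid. World frame = base frame: x ahead of the robot, y to its left, z up, the work surface at z = 0. Lengths are in mm, angles in rad, forces in N, time in s.
With the tool pointing down it reaches from about 300 to 775 mm from the base axis. Payload 14.6 kg.
Tool frame: the origin (TCP) lies at the very end of the fingers, on their centre line; the grasp point (between the pads) lies 19 mm behind it; z points along the fingers, y is the line along which they close (so a half turn about z gives the same grasp; the last joint's range is limited). The gripper opens to 94 mm and grips with 3 to 60 N. Pads are 16 mm wide; open, the fingers measure 119 mm over their backs; the gripper's body (75 mm by 177 mm) begins 78 mm behind the grasp point.
Start: joints at [1.247, 0.3, 1.521, -0, 1.321, -0.067], TCP at [139.691, 531.955, 205.446] pointing down, gripper open.
Joint ranges: [-3.03, 3.03], [-0.79, 2.21], [0.23, 2.52], [-1.04, 4.18], [0, 3.07], [-2.55, 2.55]. Speed limits (rad/s): [2.22, 2.22, 2.57, 3.14, 3.14, 3.14].

## Interface

Orientations are given as [roll, pitch, yaw] about the fixed x, y, z axes, in that order (R = Rz(yaw) Ry(pitch) Rx(roll)).
In Python, from cell import manip gives the robot as it stands.
- The arm moves only by the tool servo_tool, never from a script. Its argument "motion" is a list that holds one entry, the list of rows, each a list of 7 numbers: the shift along the world's x, y, z as a fraction of full scale, then the turn, a rotation vector about the world's x, y, z as a fraction of full scale, then the closure, from 0 (fully open) to 1 (shut). In form: [[[x, y, z, rx, ry, rz, gripper], ...]]. A call has 1 to 10 rows; each row is the pose to reach, as a shift and turn from the pose commanded when the call began, turning the shorter way round; what a row does not reach only later rows make up. Full scale, the value 1, is 0.5 m for a shift and pi rad for a turn. A row lasts 1/10 s, in which the tool goes at most 50 mm and 8.59 degrees, less where a joint would pass 70% of its speed; a pose out of reach is approached as far as the arm can. A call with a number of a shift or a turn outside -1 to 1 is refused whole. A call with a gripper value outside its range is refused whole. The fingers move at their own pace and stop on an object; "newtons" is the grip in N (left out, the last holds). Time passes only in rows, so rows that repeat a pose let the fingers close. It gives the time, the measured TCP pose, the force, the opening and the grip force at its end, in the units of the state.
- manip.read_state(): the state, without advancing time (a new reading comes with each control period).
- manip.camera(name): name is "scene" or "top" or "wrist"; returns a dict with "frame" (400x640x3 uint8, red, green, blue), "range_z" (400x640 float32, mm along the optical axis (not along the pixel's ray), 0 where there is no reading), "vfov" (degrees; the focal length in pixels is half the picture's height over the tangent of half this angle, whatever the lens; pixels are square), "cx", "cy" (the principal point, pixels), "cam_to_world" (4x4, takes a point from camera to world coordinates). Camera axes: x right, y down, z forward; pixel columns grow to the right and rows downward; lengths in mm; the calibration is good to about 2 mm. A picture is of the moment at which its call begins.
- manip.sign_off(): hands the job in; it is judged then, once.
The state is a dict: "clock": time; "joints": joint angles; "qd": joint speeds; "effort": joint torques, N m; "eef_pos": TCP position; "eef_rot": TCP orientation; "wrist_force": force on the tool from outside, world axes, zero at the start; "moment": the same for the moment, N m; "finger_gap": finger opening in mm; "finger_force": force on a finger pad.
Only numpy, scipy, OpenCV 4.12 (cv2) and the standard library are available. Lean on these libraries where they do the work, as an engineer would, in place of code of your own. Each camera call takes 0.05 s, during which the arm holds its last target. There are 200 camera calls.

## Working session

There is one attempt and no reset: what is moved stays moved. The work goes in short steps, Python scripts to look and compute and a tool call to move; the robot and the scene stay as the last step left them, time stands still between calls to the robot, and variables do not carry over. Pictures are saved under pics/ and viewed, at most 10 in all, crops included, and the job is handed in when it is done.

Besides the shell and the picture viewer there is one more tool, called after ">>>" as name(argument=value, ...) on one line, values as JSON. servo_tool: Moves the arm, as the interface text tells. Its arguments: {"type":"object","properties":{"motion":{"type":"array"},"newtons":{"type":"number"}},"required":["motion"]}

```bash
ls; mkdir -p pics
cat > h.py <<'E'
import numpy as np, cv2
from cell import manip
def cam(n):
    c=manip.camera(n); h=c["frame"].shape[0]
    c["f"]=h/2/np.tan(np.radians(c["vfov"]/2)); return c
def cloud(c):
    z=c["range_z"]; v,u=np.mgrid[:z.shape[0],:z.shape[1]]
    P=np.stack([(u-c["cx"])*z/c["f"],(v-c["cy"])*z/c["f"],z,np.ones_like(z)],-1)
    W=(P@c["cam_to_world"].T)[...,:3]; W[z==0]=np.nan; return W
def save(c,n): cv2.imwrite("pics/"+n,c["frame"][...,::-1])
E
python3 - <<'E'
from h import *
print(manip.read_state())
for n in("scene","top"):
    c=cam(n); save(c,n+"0.png"); np.savez(n+"0.npz",W=cloud(c),f=c["frame"]); print(n,c["f"],c["cam_to_world"].round(2))
E
```

```text
pics
{'clock': 0.0, 'joints': array([ 1.24743494e+00,  3.00476882e-01,  1.52158451e+00, -2.18820146e-05,
        1.32069601e+00, -6.65965529e-02]), 'qd': array([-1.19203790e-03, -1.16813332e-05,  1.18344581e-03, -2.37151813e-04,
       -1.60769921e-03, -1.35465436e-03]), 'effort': array([-2.15111027e-04, -5.31792355e+01, -3.52745819e+01,  7.08236522e-02,
        2.41910439e-02, -8.67050039e-05]), 'eef_pos': array([139.59651556, 531.71652808, 204.88170767]), 'eef_rot': array([-3.14042907e+00, -5.63633219e-05,  2.88483322e+00]), 'wrist_force': array([ 0.02951786,  0.71486467, -0.37810744]), 'moment': array([0.00949629, 0.00461704, 0.01129356]), 'finger_force': 0.0, 'finger_gap': 93.93390852908509}
scene 390.94248032523376 [[ 6.6000e-01 -3.2000e-01  6.8000e-01 -2.2131e+02]
 [-7.5000e-01 -2.9000e-01  5.9000e-01 -6.4443e+02]
 [ 1.0000e-02 -9.0000e-01 -4.3000e-01  5.6776e+02]
 [ 0.0000e+00  0.0000e+00  0.0000e+00  1.0000e+00]]
top 392.4915994117497 [[-3.00000e-02 -9.80000e-01  2.00000e-01  3.07560e+02]
 [-1.00000e+00  3.00000e-02 -0.00000e+00 -1.10700e+01]
 [-0.00000e+00 -2.00000e-01 -9.80000e-01  1.25317e+03]
 [ 0.00000e+00  0.00000e+00  0.00000e+00  1.00000e+00]]
```

View pics/top0.png

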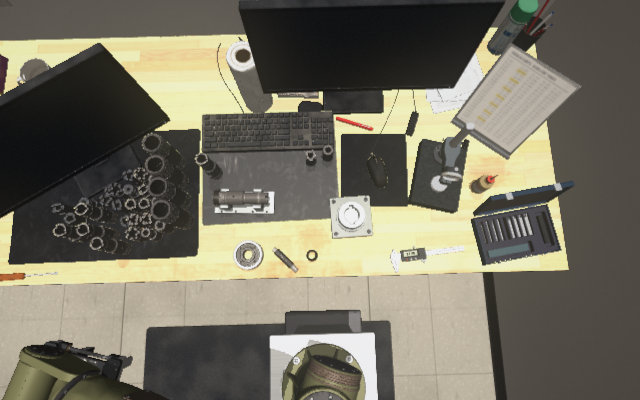

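View pics/scene0.png

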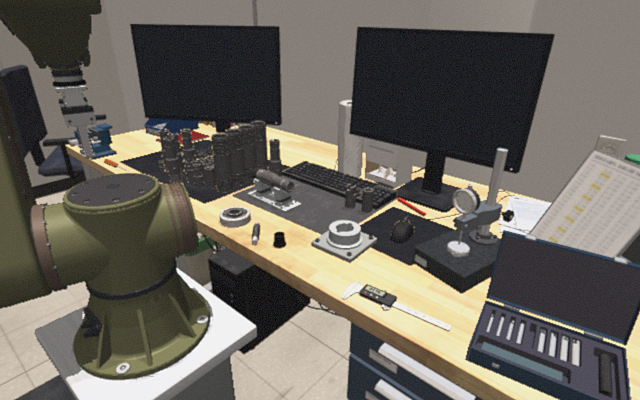

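The top view shows the sub in its rest at (242,199), with its nose to the left. The receiver is at (351,216), the plain sub at (205,162), and the coupling and bush at (311,156) and (328,152). Clear pad lies around (310,195).

Run:
```python
from h import *
d=np.load("top0.npz"); W=d["W"]; f=d["f"]
print("desk",W[235,320],"pad",W[195,310])
# sub
w=W[185:215,205:280].reshape(-1,3); w=w[(w[:,2]>78)&(w[:,2]<105)]
print(len(w),np.percentile(w[:,2],[5,50,95,99]))
t=w[w[:,2]>85]
r=cv2.minAreaRect(t[:,:2].astype(np.float32)); print("sub rect",r, t[:,:2].mean(0))
m=t[:,:2].mean(0);u,s,v=np.linalg.svd(t[:,:2]-m); print("dir",v[0],m,(((t[:,:2]-m)@v[0]).min(),((t[:,:2]-m)@v[0]).max()))
# receiver hub
w=W[195:240,328:375].reshape(-1,3); h=w[(w[:,2]>47)&(w[:,2]<58)]
print("hub",len(h),np.median(h[:,2]),cv2.minEnclosingCircle(h[:,:2].astype(np.float32)))
b=w[(w[:,2]>9)&(w[:,2]<20)]; print("base",len(b),cv2.minAreaRect(b[:,:2].astype(np.float32)))
# others: tall things on pad
for n,(a,bb,c,e) in dict(plain=(150,180,192,222),coup=(145,166,300,320),bush=(140,162,320,338)).items():
    w=W[a:bb,c:e].reshape(-1,3); k=np.nanmax(w[:,2]); q=w[w[:,2]>k-6]; print(n,k,q[:,:2].mean(0))
im=f[...,::-1]
im2=np.hstack([cv2.resize(im[175:225,200:285],None,fx=4.7,fy=4.7,interpolation=cv2.INTER_CUBIC),cv2.resize(im[190:240,325:380],None,fx=4.7,fy=4.7,interpolation=cv2.INTER_CUBIC)])
print(im2.shape); cv2.imwrite("pics/crop1.png",im2)
```

```text
desk [449.88770382  -1.94934345   2.8877009 ] pad [581.19576595  27.06228539   4.51564972]
672 [ 82.78617682  92.86357815  99.25214895 101.2561766 ]
sub rect ((559.4153442382812, 236.5950927734375), (163.6415252685547, 53.05400466918945), 86.29610443115234) [561.14861926 241.91638625]
dir [-0.03452367 -0.99940388] [561.14861926 241.91638625] (np.float64(-76.9377640996913), np.float64(87.36247858026138))
hub 367 52.45220649659609 ((505.6150207519531, -101.48292541503906), 42.21920394897461)
base 919 ((506.5206298828125, -98.96862030029297), (133.1122589111328, 135.58929443359375), 3.052611827850342)
plain 172.39695658364667 [661.31155238 333.83591416]
coup 81.71775923752057 [696.86641641  22.97369745]
bush 80.64054218261867 [709.45439478 -32.36706036]
(235, 658, 3)
```

View pics/crop1.png

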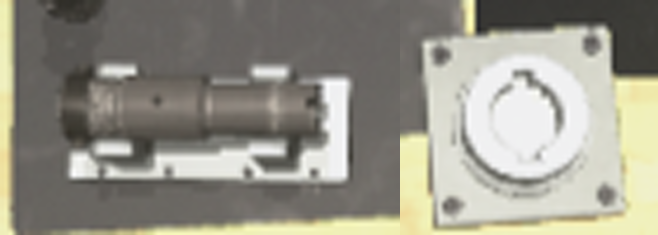

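The crop shows the sub at px 62–325 with its lug end to the left. The blocks are at px 118 and 270. The receiver's keyways are at (525,75) and (533,160), so they run nearly along world x. I'll move above the sub.

>>> servo_tool(motion=[[[0.84,-0.63,0.1,0,0,-0.43,0],[0.84,-0.63,0.1,0,0,-0.43,0],[0.84,-0.63,0.1,0,0,-0.43,0],[0.84,-0.63,0.1,0,0,-0.43,0],[0.84,-0.63,0.1,0,0,-0.43,0],[0.84,-0.63,0.1,0,0,-0.43,0],[0.84,-0.63,0.1,0,0,-0.43,0],[0.84,-0.63,0.1,0,0,-0.43,0],[0.84,-0.63,0.1,0,0,-0.43,0],[0.84,-0.63,0.1,0,0,-0.43,0]]])

```text
clock: 1.1
eef_pos: [539.2, 231.6, 252.8]
eef_rot: [-3.141, 0.0, 1.528]
wrist_force: [0.4, 1.4, -0.3]
finger_gap: 94.4
finger_force: 0.0
```

>>> servo_tool(motion=[[[0,0,0,0,0,0,0],[0,0,0,0,0,0,0],[0,0,0,0,0,0,0],[0,0,0,0,0,0,0],[0,0,0,0,0,0,0]]])

```text
clock: 1.6
eef_pos: [537.2, 234.1, 253.0]
eef_rot: [3.141, -0.0, 1.535]
wrist_force: [-0.2, 1.1, 0.3]
finger_gap: 93.9
finger_force: 0.0
```

Run:
```python
from h import *
s=manip.read_state(); print({k:np.round(s[k],3) for k in("clock","joints","eef_pos","eef_rot")})
c=cam("wrist"); save(c,"w1.png"); W=cloud(c); np.savez("w1.npz",W=W,f=c["frame"]); print(c["cam_to_world"].round(2))
```

```text
{'clock': np.float64(1.6), 'joints': array([0.348, 0.351, 1.344, 0.   , 1.447, 0.384]), 'eef_pos': array([537.218, 234.118, 253.022]), 'eef_rot': array([ 3.141, -0.   ,  1.535])}
[[ 1.0000e+00 -3.0000e-02 -1.0000e-02  5.3807e+02]
 [-4.0000e-02 -9.7000e-01 -2.5000e-01  3.0779e+02]
 [ 0.0000e+00  2.5000e-01 -9.7000e-01  4.3245e+02]
 [ 0.0000e+00  0.0000e+00  0.0000e+00  1.0000e+00]]
```

View pics/w1.png

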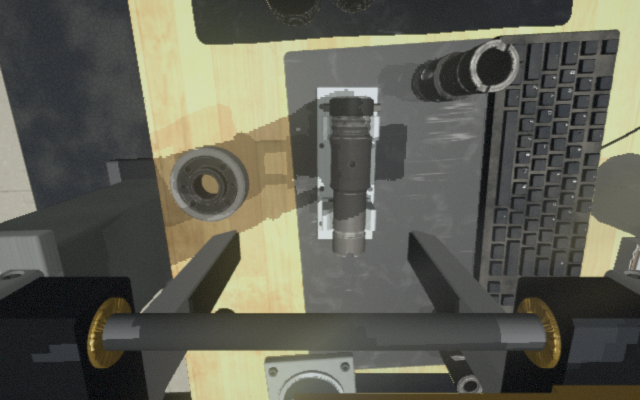

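The wrist view shows the sub from px (350,98), the lug end with lugs at about (330,103) and (377,103), to (348,255). It lies along y. Next I'll tilt slightly to find which way the wrist turns, and fit the sub's axis.

>>> servo_tool(motion=[[[0,0,0.05,-0.04,0,0,0],[0,0,0.05,-0.08,0,0,0],[0,0,0.05,-0.12,0,0,0],[0,0,0.05,-0.12,0,0,0]]])

```text
clock: 2.05
eef_pos: [537.0, 235.4, 276.5]
eef_rot: [3.129, 0.381, 1.535]
wrist_force: [0.4, -0.4, -0.8]
finger_gap: 94.1
finger_force: 0.0
```

Run:
```python
from h import *
from scipy.optimize import least_squares
s=manip.read_state(); print({k:np.round(s[k],3) for k in("clock","joints","eef_pos","eef_rot")})
d=np.load("w1.npz"); W=d["W"]
w=W[95:262,320:385].reshape(-1,3); w=w[(w[:,2]>81)&(w[:,2]<105)]
def res(p,w): # axis x=x0+k(y-236), z=z0+m(y-236), r fixed 22
    dy=w[:,1]-236; return np.hypot(w[:,0]-p[0]-p[1]*dy,(w[:,2]-p[2]-p[3]*dy))-22
r=least_squares(res,[559,0.03,76,0],args=(w,),loss="soft_l1",f_scale=1.); print(r.x,np.median(abs(r.fun)),w[:,1].min(),w[:,1].max())
for y in range(150,330,10):
    q=w[abs(w[:,1]-y)<5]; 
    if len(q): print(y,q[:,0].min().round(),q[:,0].max().round(),q[:,2].max().round(1))
for z0,z1 in((62,74),):
    q=W[80:260,300:400].reshape(-1,3); q=q[(q[:,2]>z0)&(q[:,2]<z1)]; print("blocks y hist",np.histogram(q[:,1],bins=np.arange(150,335,8)))
```

```text
{'clock': np.float64(2.05), 'joints': array([ 0.501,  0.462,  1.181, -0.334,  1.683,  0.527]), 'eef_pos': array([537.032, 235.355, 276.48 ]), 'eef_rot': array([3.129, 0.381, 1.535])}
[5.63054884e+02 3.46773416e-02 7.36165906e+01 3.43368568e-02] 1.1278280727193142 156.51658672999253 321.39174332684115
160 543.0 577.0 96.1
170 543.0 577.0 95.7
180 544.0 577.0 95.8
190 544.0 577.0 95.1
200 544.0 579.0 95.5
210 546.0 579.0 95.1
220 546.0 579.0 96.0
230 542.0 583.0 99.9
240 543.0 583.0 99.9
250 544.0 584.0 99.7
260 544.0 584.0 99.4
270 544.0 585.0 99.3
280 543.0 585.0 99.3
290 546.0 583.0 97.6
300 544.0 586.0 99.8
310 538.0 594.0 99.9
320 538.0 587.0 100.1
blocks y hist (array([  0,   0,   0,  67, 142, 144, 110,   0,   0,   0,   4,   0,  12,
         7,   0,   1, 118, 153, 144,  10,   0,   0,   0]), array([150, 158, 166, 174, 182, 190, 198, 206, 214, 222, 230, 238, 246,
       254, 262, 270, 278, 286, 294, 302, 310, 318, 326, 334]))
```

Tilting to the right drives j4 towards its −1.04 limit, so a full 90° tilt is impossible. Instead I'll grasp with the tool leaning 40° to the left and turn the sub through 90°. That leaves the tool leaning 50° to the right.

>>> servo_tool(motion=[[[0.01,-0.01,-0.03,0.046,-0.001,0,0],[0.02,-0.03,-0.06,0.092,-0.002,0,0],[0.03,-0.05,-0.1,0.138,-0.003,0,0],[0.04,-0.07,-0.15,0.184,-0.004,0,0],[0.049,-0.089,-0.2,0.23,-0.005,0,0],[0.049,-0.089,-0.24,0.276,-0.006,0,0],[0.049,-0.089,-0.28,0.322,-0.007,0,0],[0.049,-0.089,-0.28,0.342,-0.008,0,0],[0.049,-0.089,-0.28,0.342,-0.008,0,0],[0.049,-0.089,-0.28,0.342,-0.008,0,0]]])

```text
clock: 3.05
eef_pos: [563.0, 188.5, 138.7]
eef_rot: [-3.14, -0.697, 1.528]
wrist_force: [-0.1, 0.4, 1.3]
finger_gap: 93.8
finger_force: 0.0
```

```bash
cat > st.py <<'E'
from h import *
from scipy.spatial.transform import Rotation as Ro
s=manip.read_state(); print({k:np.round(s[k],3).tolist() for k in("clock","joints","eef_pos","eef_rot","wrist_force","finger_gap","finger_force")})
R=Ro.from_euler("xyz",s["eef_rot"]).as_matrix(); print("toolz",R[:,2].round(3),"tooly",R[:,1].round(3),"toolx",R[:,0].round(3))
E
python3 st.py
python3 - <<'E'
from h import *
c=cam("wrist"); save(c,"w2.png")
E
```

```text
{'clock': 3.05, 'joints': [-0.039, 0.453, 1.633, 0.766, 1.182, -0.346], 'eef_pos': [562.965, 188.497, 138.716], 'eef_rot': [-3.14, -0.697, 1.528], 'wrist_force': [-0.079, 0.358, 1.283], 'finger_gap': 93.78, 'finger_force': 0.0}
toolz [ 0.026  0.641 -0.767] tooly [ 0.999 -0.042 -0.001] toolx [0.033 0.766 0.642]
```

View pics/w2.png

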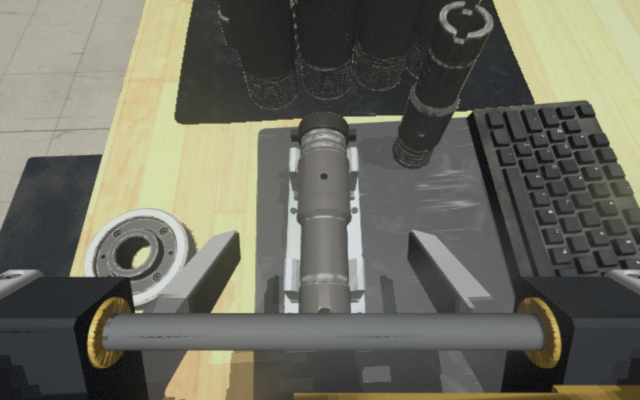

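The wrist view shows the sub's axis (px x≈325) centred between the fingers (240 and 410). I'll advance and close.

>>> servo_tool(motion=[[[0.001,0.033,-0.039,0,0,0,0],[0.001,0.067,-0.078,0,0,0,0],[0.001,0.1,-0.117,0,0,0,0],[0.001,0.133,-0.155,0,0,0,0],[0.001,0.133,-0.155,0,0,0,0],[0.001,0.133,-0.155,0,0,0,0]]])

```text
clock: 3.7
eef_pos: [563.1, 255.8, 61.5]
eef_rot: [-3.139, -0.697, 1.53]
wrist_force: [0.9, -0.7, -0.1]
finger_gap: 94.4
finger_force: 0.0
```

>>> servo_tool(motion=[[[0,0,0,0,0,0,0.3],[0,0,0,0,0,0,0.45],[0,0,0,0,0,0,0.6],[0,0,0,0,0,0,0.7],[0,0,0,0,0,0,0.7],[0,0,0,0,0,0,0.7]]], newtons=40)

```text
clock: 4.3
eef_pos: [562.9, 255.2, 60.4]
eef_rot: [-3.138, -0.698, 1.528]
wrist_force: [0.2, 0.1, 0.4]
finger_gap: 49.6
finger_force: 0.0
```

```bash
python3 st.py
```

```text
{'clock': 4.3, 'joints': [0.08, 0.583, 1.65, 0.852, 1.012, -0.388], 'eef_pos': [562.922, 255.216, 60.387], 'eef_rot': [-3.138, -0.698, 1.528], 'wrist_force': [0.225, 0.055, 0.431], 'finger_gap': 49.614, 'finger_force': 0.0}
toolz [ 0.024  0.642 -0.766] tooly [ 0.999 -0.041 -0.003] toolx [0.033 0.766 0.643]
```

>>> servo_tool(motion=[[[0,0,0,0,0,0,0.8],[0,0,0,0,0,0,0.8],[0,0,0,0,0,0,0.8],[0,0,0,0,0,0,0.8],[0,0,0,0,0,0,0.8]]], newtons=50)

```text
clock: 4.8
eef_pos: [565.0, 255.1, 61.5]
eef_rot: [3.14, -0.698, 1.529]
wrist_force: [10.4, 1.1, 0.8]
finger_gap: 42.9
finger_force: 50.0
```

>>> servo_tool(motion=[[[0,0,0.02,0,0,0,0.8],[0,0,0.06,0,0,0,0.8],[0,0,0.12,0,0,0,0.8],[0,-0.02,0.2,0,0,0,0.8],[0,-0.05,0.25,0,0,0,0.8],[0,-0.08,0.25,0,0,0,0.8],[0,-0.08,0.25,0,0,0,0.8]]])

```text
clock: 5.5
eef_pos: [562.6, 213.6, 184.0]
eef_rot: [-3.136, -0.697, 1.525]
wrist_force: [-0.6, 0.4, -6.5]
finger_gap: 42.6
finger_force: 50.0
```

```bash
python3 st.py
```

```text
{'clock': 5.5, 'joints': [0.006, 0.399, 1.593, 0.75, 1.225, -0.243], 'eef_pos': [562.636, 213.595, 184.022], 'eef_rot': [-3.136, -0.697, 1.525], 'wrist_force': [-0.556, 0.412, -6.516], 'finger_gap': 42.573, 'finger_force': 49.986}
toolz [ 0.024  0.641 -0.767] tooly [ 0.999 -0.042 -0.004] toolx [0.035 0.766 0.642]
```

>>> servo_tool(motion=[[[0,-0.04,0,-0.045,0.002,0,0.8],[0,-0.08,0,-0.09,0.004,0,0.8],[0,-0.12,0,-0.135,0.006,0,0.8],[0,-0.16,-0.01,-0.18,0.008,0,0.8],[0,-0.2,-0.02,-0.225,0.01,0,0.8],[0,-0.23,-0.03,-0.27,0.012,0,0.8],[0,-0.26,-0.04,-0.315,0.014,0,0.8],[0,-0.29,-0.05,-0.36,0.016,0,0.8],[0,-0.31,-0.06,-0.405,0.018,0,0.8],[0.004,-0.326,-0.07,-0.45,0.019,0,0.8]]])

```text
clock: 6.5
eef_pos: [564.2, 52.4, 148.2]
eef_rot: [-3.135, 0.722, 1.532]
wrist_force: [-1.0, -0.5, -5.6]
finger_gap: 43.1
finger_force: 50.0
```

```bash
python3 st.py
```

```text
{'clock': 6.5, 'joints': [0.324, 0.57, 1.439, -0.667, 1.47, 0.552], 'eef_pos': [564.192, 52.383, 148.192], 'eef_rot': [-3.135, 0.722, 1.532], 'wrist_force': [-0.952, -0.535, -5.629], 'finger_gap': 43.067, 'finger_force': 49.986}
toolz [-0.033 -0.66  -0.75 ] tooly [ 0.999 -0.044 -0.005] toolx [ 0.029  0.75  -0.661]
```

>>> servo_tool(motion=[[[0,-0.003,-0.02,-0.025,0.001,0,0.8],[0,-0.005,-0.05,-0.05,0.002,0,0.8],[0,-0.005,-0.08,-0.05,0.002,0,0.8],[0,-0.005,-0.106,-0.05,0.002,0,0.8],[0,-0.005,-0.106,-0.05,0.002,0,0.8],[0,-0.005,-0.106,-0.05,0.002,0,0.8]]])

```text
clock: 7.1
eef_pos: [565.1, 49.5, 97.7]
eef_rot: [-3.14, 0.873, 1.526]
wrist_force: [-1.0, 0.6, -5.5]
finger_gap: 42.6
finger_force: 50.0
```

```bash
python3 st.py
python3 - <<'E'
from h import *
for n in("scene","top"):
    c=cam(n); W=cloud(c); save(c,n+"2.png"); np.savez(n+"2.npz",W=W,f=c["frame"])
    w=W.reshape(-1,3); w=w[(abs(w[:,0]-565)<40)&(abs(w[:,1]-65)<34)&(w[:,2]>8)]
    print(n,len(w),w[:,2].max())
    for z in range(10,220,15):
        q=w[abs(w[:,2]-z)<7.5]
        if len(q)>3: print(z,len(q),q.min(0).round(),q.max(0).round(),np.median(q,0).round(1))
f=np.load("scene2.npz")["f"][...,::-1]
cv2.imwrite("pics/s2.png",cv2.resize(f[120:260,220:420],None,fx=4,fy=4,interpolation=cv2.INTER_CUBIC))
E
```

```text
{'clock': 7.1, 'joints': [0.362, 0.698, 1.439, -0.784, 1.483, 0.679], 'eef_pos': [565.06, 49.539, 97.661], 'eef_rot': [-3.14, 0.873, 1.526], 'wrist_force': [-1.013, 0.627, -5.549], 'finger_gap': 42.608, 'finger_force': 49.986}
toolz [-0.036 -0.765 -0.643] tooly [ 0.999 -0.046 -0.001] toolx [ 0.029  0.642 -0.766]
scene 896 197.02151875005922
40 66 [538.  41.  33.] [593.  74.  47.] [550.6  49.6  42. ]
55 71 [545.  42.  48.] [578.  80.  62.] [553.9  50.1  54.8]
70 55 [543.  41.  63.] [580.  78.  77.] [552.6  49.9  71.5]
85 63 [540.  40.  78.] [578.  75.  92.] [553.9  47.4  83.5]
100 79 [531.  41.  93.] [592.  79. 107.] [553.4  48.2 100.4]
115 133 [532.  40. 108.] [599.  90. 122.] [549.2  54.4 114.6]
130 117 [531.  40. 123.] [579.  99. 137.] [549.3  64.2 129.2]
145 88 [531.  45. 138.] [578.  99. 152.] [551.8  59.2 144. ]
160 64 [549.  44. 153.] [578.  76. 167.] [554.5  51.2 159.7]
175 64 [548.  44. 168.] [576.  78. 182.] [556.2  51.7 175.2]
190 94 [546.  44. 183.] [585.  80. 197.] [560.8  58.4 191.1]
top 419 203.2242860412082
10 7 [525.  33.   8.] [581.  99.   8.] [542.5  63.4   8.2]
40 8 [535.  45.  37.] [553.  67.  47.] [540.2  59.6  45.4]
55 8 [537.  44.  48.] [561.  67.  56.] [554.1  47.9  49.8]
85 12 [548.  43.  78.] [585.  70.  90.] [563.1  55.5  81.1]
100 16 [530.  45.  93.] [585.  72. 107.] [550.8  51.3 103.2]
115 54 [530.  44. 108.] [596.  86. 122.] [539.   56.6 116. ]
130 88 [529.  44. 123.] [587.  96. 137.] [546.4  70.5 127.9]
145 80 [531.  49. 138.] [599.  98. 152.] [562.9  87.  145. ]
160 27 [546.  48. 153.] [595.  97. 167.] [558.   64.6 162. ]
175 27 [546.  47. 169.] [578.  77. 182.] [564.4  65.9 176.3]
190 47 [546.  46. 183.] [581.  82. 197.] [564.   65.3 194.1]
205 44 [546.  48. 198.] [580.  79. 203.] [559.4  64.8 198.8]
```

View pics/s2.png

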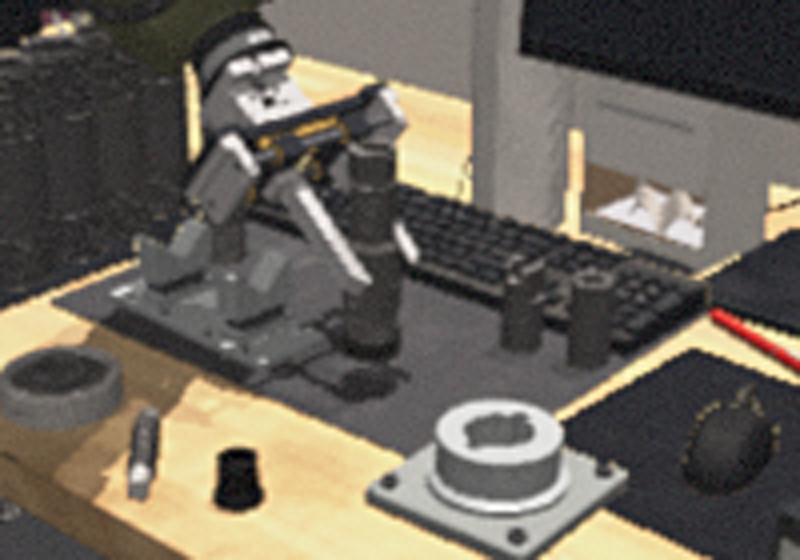

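The scene view shows the sub held upright at px (372,250), nose about 30 mm above the pad, with clear space around it. I'll lower it and feel for contact.

>>> servo_tool(motion=[[[0,0,-0.02,0,0,0,0.8],[0,0,-0.04,0,0,0,0.8],[0,0,-0.05,0,0,0,0.8],[0,0,-0.05,0,0,0,0.8]]])

```text
clock: 7.6
eef_pos: [564.4, 49.7, 71.2]
eef_rot: [-3.137, 0.875, 1.529]
wrist_force: [-0.2, -0.5, -5.7]
finger_gap: 42.8
finger_force: 50.0
```

>>> servo_tool(motion=[[[0,0,-0.003,0,0,0,0.8],[0,0,-0.006,0,0,0,0.8],[0,0,-0.006,0,0,0,0.8]]])

```text
clock: 7.9
eef_pos: [564.9, 49.8, 69.4]
eef_rot: [-3.14, 0.874, 1.527]
wrist_force: [-0.1, 0.0, -5.7]
finger_gap: 42.6
finger_force: 50.0
```

>>> servo_tool(motion=[[[0,0,-0.003,0,0,0,0.8],[0,0,-0.003,0,0,0,0.8]]])

```text
clock: 8.1
eef_pos: [564.9, 49.8, 67.8]
eef_rot: [-3.139, 0.874, 1.527]
wrist_force: [-0.7, -0.2, -6.4]
finger_gap: 42.7
finger_force: 50.0
```

>>> servo_tool(motion=[[[0,0,-0.003,0,0,0,0.8],[0,0,-0.003,0,0,0,0.8]]])

```text
clock: 8.3
eef_pos: [565.0, 49.7, 67.6]
eef_rot: [-3.141, 0.876, 1.525]
wrist_force: [-3.9, -0.4, 3.5]
finger_gap: 42.9
finger_force: 50.0
```

>>> servo_tool(motion=[[[0,0,0,0,0,0,0.5],[0,0,0,0,0,0,0.45],[0,0,0,0,0,0,0.3],[0,0,0,0,0,0,0],[0,0,0,0,0,0,0],[0,0,0,0,0,0,0]]])

```text
clock: 8.9
eef_pos: [564.9, 49.8, 66.3]
eef_rot: [-3.14, 0.874, 1.527]
wrist_force: [-0.0, 0.2, 0.3]
finger_gap: 80.1
finger_force: 0.0
```

>>> servo_tool(motion=[[[0,0.03,0.026,0,0,0,0],[0.003,0.08,0.067,0,0,0,0],[0.006,0.14,0.118,0,0,0,0],[0.009,0.2,0.168,0,0,0,0],[0.011,0.24,0.25,0,0,0,0],[0.011,0.24,0.35,0,0,0,0],[0.011,0.22,0.42,0,0,0,0],[0.011,0.2,0.45,0,0,0,0],[0.011,0.2,0.45,0,0,0,0]]])

```text
clock: 9.8
eef_pos: [570.6, 148.9, 292.9]
eef_rot: [3.139, 0.873, 1.523]
wrist_force: [-0.6, 0.0, -0.6]
finger_gap: 94.1
finger_force: 0.0
```

```bash
python3 st.py
python3 - <<'E'
from h import *
c=cam("top"); W=cloud(c); w=W.reshape(-1,3); w=w[(abs(w[:,0]-565)<60)&(abs(w[:,1]-65)<60)&(w[:,2]>155)&(w[:,2]<180)]
print(len(w),np.median(w,0),cv2.minEnclosingCircle(w[:,:2].astype(np.float32)))
c=cam("scene"); f=c["frame"][...,::-1]
cv2.imwrite("pics/s3.png",cv2.resize(f[120:260,220:420],None,fx=4,fy=4,interpolation=cv2.INTER_CUBIC))
E
```

```text
{'clock': 9.8, 'joints': [0.497, 0.607, 1.103, -0.759, 1.878, 0.475], 'eef_pos': [570.623, 148.869, 292.889], 'eef_rot': [3.139, 0.873, 1.523], 'wrist_force': [-0.647, 0.05, -0.622], 'finger_gap': 94.121, 'finger_force': 0.0}
toolz [-0.035 -0.765 -0.643] tooly [ 0.999 -0.046  0.001] toolx [ 0.031  0.642 -0.766]
86 [562.06883201  64.58211928 165.80004402] ((561.37939453125, 64.48885345458984), 20.027542114257812)
```

View pics/s3.png

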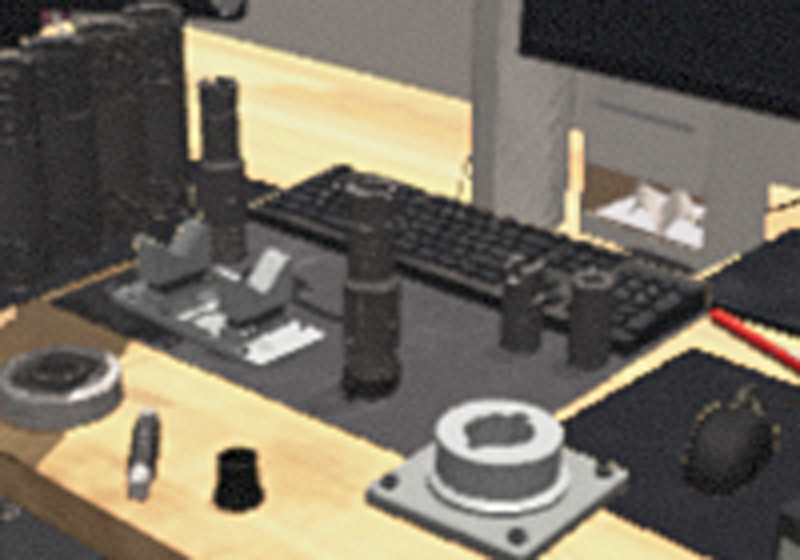

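The sub stands free on the pad at px (372,290), with the bystanders undisturbed. I'll bring the tool upright above it.

>>> servo_tool(motion=[[[0,-0.03,0,0.046,-0.002,0,0],[-0.002,-0.06,0,0.092,-0.004,0,0],[-0.004,-0.09,0,0.138,-0.006,0,0],[-0.006,-0.12,0,0.184,-0.008,0,0],[-0.008,-0.15,0,0.23,-0.01,0,0],[-0.011,-0.169,-0.04,0.278,-0.013,0,0],[-0.011,-0.169,-0.08,0.278,-0.013,0,0],[-0.011,-0.169,-0.09,0.278,-0.013,0,0],[-0.011,-0.169,-0.09,0.278,-0.013,0,0]]])

```text
clock: 10.8
eef_pos: [564.4, 65.7, 244.5]
eef_rot: [-3.138, 0.001, 1.526]
wrist_force: [-0.4, -0.1, -0.2]
finger_gap: 93.8
finger_force: 0.0
```

```bash
python3 st.py
python3 - <<'E'
from h import *
c=cam("wrist"); W=cloud(c); save(c,"w3.png"); np.savez("w3.npz",W=W,f=c["frame"]); w=W.reshape(-1,3)
def circ(p):
    A=np.c_[2*p[:,:2],np.ones(len(p))]; s=np.linalg.lstsq(A,(p[:,:2]**2).sum(1),rcond=None)[0]; return s[:2],np.sqrt(s[2]+s[0]**2+s[1]**2)
q=w[(abs(w[:,0]-565)<40)&(abs(w[:,1]-65)<40)&(w[:,2]>162)&(w[:,2]<175)]
print("top",len(q),np.median(q,0),cv2.minEnclosingCircle(q[:,:2].astype(np.float32)))
h=w[(abs(w[:,0]-506)<50)&(abs(w[:,1]+101)<50)&(w[:,2]>47)&(w[:,2]<58)]
print("hub",len(h))
if len(h)>50: print(np.median(h,0),cv2.minEnclosingCircle(h[:,:2].astype(np.float32)))
E
```

```text
{'clock': 10.8, 'joints': [0.052, 0.317, 1.408, -0.0, 1.42, 0.096], 'eef_pos': [564.414, 65.74, 244.514], 'eef_rot': [-3.138, 0.001, 1.526], 'wrist_force': [-0.35, -0.118, -0.151], 'finger_gap': 93.754, 'finger_force': 0.0}
toolz [-0.004 -0.001 -1.   ] tooly [ 0.999 -0.045 -0.004] toolx [ 0.045  0.999 -0.001]
top 787 [561.8963719   66.58794464 167.10936816] ((563.0498046875, 65.34696960449219), 19.876707077026367)
hub 1149
[507.85077748 -75.10601878  52.06852   ] ((506.73199462890625, -94.46208953857422), 41.19254684448242)
```

View pics/w3.png

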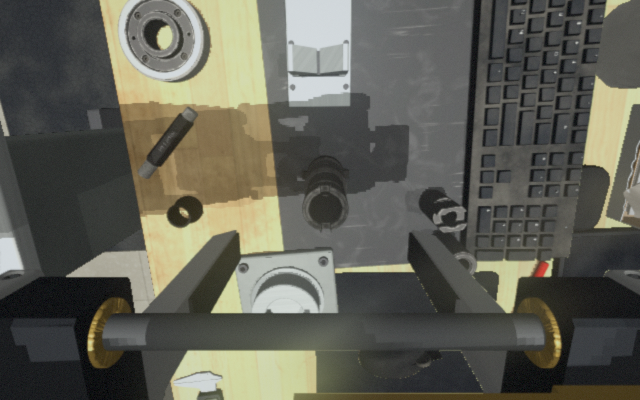

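The wrist view shows the sub's open top ring at (327,203) between the fingers. The receiver hub is partly visible at (290,290). I'll go down and grip.

>>> servo_tool(motion=[[[0,-0.001,-0.06,0,0,0,0],[0,-0.001,-0.13,0,0,0,0],[0,-0.001,-0.2,0,0,0,0],[0,-0.001,-0.245,0,0,0,0.1],[0,-0.001,-0.245,0,0,0,0.3],[0,-0.001,-0.245,0,0,0,0.48],[0,-0.001,-0.245,0,0,0,0.5],[0,-0.001,-0.245,0,0,0,0.52],[0,-0.001,-0.245,0,0,0,0.54],[0,-0.001,-0.245,0,0,0,0.56]]], newtons=15)

```text
clock: 11.85
eef_pos: [565.1, 64.8, 124.5]
eef_rot: [3.141, -0.0, 1.526]
wrist_force: [-1.2, -0.2, 4.0]
finger_gap: 43.5
finger_force: 15.0
```

>>> servo_tool(motion=[[[0,0,0,0,0,0,0.59],[0,0,0,0,0,0,0.62],[0,0,0,0,0,0,0.66],[0,0,0,0,0,0,0.7],[0,0,0,0,0,0,0.75],[0,0,0,0,0,0,0.85]]], newtons=40)

```text
clock: 12.45
eef_pos: [565.1, 64.8, 124.4]
eef_rot: [3.141, -0.0, 1.526]
wrist_force: [-0.5, 0.2, 6.3]
finger_gap: 42.9
finger_force: 40.0
```

```bash
python3 st.py
```

```text
{'clock': 12.45, 'joints': [0.05, 0.418, 1.558, -0.0, 1.165, 0.095], 'eef_pos': [565.084, 64.81, 124.398], 'eef_rot': [3.141, -0.0, 1.526], 'wrist_force': [-0.468, 0.232, 6.308], 'finger_gap': 42.903, 'finger_force': 40.002}
toolz [ 0.001  0.    -1.   ] tooly [ 0.999 -0.045  0.001] toolx [0.045 0.999 0.   ]
```

>>> servo_tool(motion=[[[0,0,0.03,0,0,0,0.85],[0,0,0.1,0,0,0,0.85],[0,0,0.19,0,0,0,0.85],[-0.02,-0.06,0.22,0,0,0,0.85],[-0.04,-0.15,0.22,0,0,0,0.85],[-0.06,-0.24,0.22,0,0,0,0.85],[-0.08,-0.33,0.22,0,0,0,0.85],[-0.1,-0.42,0.22,0,0,0,0.85],[-0.116,-0.5,0.22,0,0,0,0.85],[-0.116,-0.552,0.22,0,0,0,0.85]]])

```text
clock: 13.45
eef_pos: [505.4, -213.6, 233.0]
eef_rot: [-3.14, -0.0, 1.524]
wrist_force: [0.4, 0.4, -5.6]
finger_gap: 42.9
finger_force: 40.0
```

>>> servo_tool(motion=[[[0,0,0,0,0,0,0.85],[0,0,0,0,0,0,0.85],[0,0,0,0,0,0,0.85]]])

```text
clock: 13.75
eef_pos: [506.9, -210.3, 233.4]
eef_rot: [-3.141, -0.001, 1.527]
wrist_force: [-0.5, 0.0, -5.9]
finger_gap: 43.7
finger_force: 40.0
```

```bash
python3 st.py
python3 - <<'E'
from h import *
from scipy.optimize import least_squares
c=cam("wrist"); W=cloud(c); save(c,"w4.png"); np.savez("w4.npz",W=W,f=c["frame"])
w=W.reshape(-1,3); h=w[(abs(w[:,0]-507)<55)&(abs(w[:,1]+101)<55)&(w[:,2]>48.5)&(w[:,2]<56)]
print(len(h),np.median(h,0))
# rasterise lip ring mask at 0.5mm, fit annulus 23.5..42 by centre search, keyways by angle
m=np.hypot(h[:,0]-507,h[:,1]+101)
best=max(((np.mean((lambda r:(r>23)&(r<42.3))(np.hypot(h[:,0]-x,h[:,1]-y))),x,y) for x in np.arange(500,516,.5) for y in np.arange(-108,-94,.5)))
print(best)
def edge(p0):
    x,y=p0
    a=np.degrees(np.arctan2(h[:,1]-y,h[:,0]-x)); r=np.hypot(h[:,0]-x,h[:,1]-y); o=[]
    for k in range(-180,180,5):
        s=(a>=k)&(a<k+5); 
        if s.sum()>5: o.append((k+2.5,r[s].min(),r[s].max()))
    return np.array(o)
p=best[1:]
for _ in range(5):
    e=edge(p); t=np.radians(e[:,0]); P=np.c_[p[0]+e[:,2]*np.cos(t),p[1]+e[:,2]*np.sin(t)]
    s=least_squares(lambda q:np.hypot(P[:,0]-q[0],P[:,1]-q[1])-q[2],[*p,42],loss="soft_l1",f_scale=.5).x
    ok=e[:,1]<26; Q=np.c_[p[0]+e[:,1]*np.cos(t),p[1]+e[:,1]*np.sin(t)][ok]
    s2=least_squares(lambda q:np.hypot(Q[:,0]-q[0],Q[:,1]-q[1])-q[2],[*p,23.5],loss="soft_l1",f_scale=.5).x
    p=s[:2]
print("outer",s,"bore",s2); print(np.c_[e[:,0],e[:,1].round(1),e[:,2].round(1)].tolist())
b=w[(abs(w[:,0]-507)<90)&(abs(w[:,1]+101)<90)&(w[:,2]>10.5)&(w[:,2]<20)]
print("base",cv2.minAreaRect(b[:,:2].astype(np.float32)))
E
```

```text
{'clock': 13.75, 'joints': [-0.46, 0.277, 1.485, 0.0, 1.381, -0.416], 'eef_pos': [506.858, -210.295, 233.392], 'eef_rot': [-3.141, -0.001, 1.527], 'wrist_force': [-0.547, 0.002, -5.946], 'finger_gap': 43.75, 'finger_force': 39.998}
toolz [-0.001  0.001 -1.   ] tooly [ 0.999 -0.044 -0.001] toolx [0.044 0.999 0.001]
3872 [506.25030352 -96.5172865   52.10120077]
(np.float64(0.99974173553719), np.float64(506.0), np.float64(-100.5))
outer [ 506.11118714 -100.77322538   41.79944608] bore [ 506.20225076 -101.00759607   23.75439201]
[[-177.5, 30.7, 41.6], [-172.5, 30.4, 42.0], [-167.5, 30.4, 41.7], [-162.5, 23.6, 41.7], [-157.5, 23.6, 41.7], [-152.5, 23.7, 41.8], [-147.5, 23.9, 41.8], [-142.5, 23.8, 41.6], [-137.5, 23.7, 41.4], [-132.5, 23.7, 41.6], [-127.5, 23.9, 41.9], [-122.5, 23.9, 41.8], [-117.5, 24.4, 41.2], [-112.5, 24.0, 41.8], [-107.5, 23.9, 41.9], [-102.5, 23.7, 41.7], [-97.5, 24.2, 42.0], [-92.5, 24.2, 41.9], [-87.5, 24.2, 42.0], [-82.5, 23.7, 41.7], [-77.5, 24.0, 41.9], [-72.5, 24.1, 42.1], [-67.5, 24.4, 41.7], [-62.5, 24.0, 41.9], [-57.5, 24.0, 41.9], [-52.5, 23.8, 41.7], [-47.5
[... 344 characters left out ...]
5, 23.7, 42.0], [42.5, 23.6, 41.6], [47.5, 23.6, 41.6], [52.5, 23.7, 41.5], [57.5, 23.6, 41.7], [62.5, 24.1, 41.6], [67.5, 23.4, 41.9], [72.5, 23.6, 41.7], [77.5, 23.4, 41.8], [82.5, 23.7, 42.2], [87.5, 23.6, 41.8], [92.5, 23.6, 42.0], [97.5, 23.3, 41.4], [102.5, 23.6, 41.8], [107.5, 23.3, 41.5], [112.5, 23.5, 41.8], [117.5, 23.4, 41.9], [122.5, 23.5, 41.6], [127.5, 23.4, 41.9], [132.5, 23.6, 42.2], [137.5, 23.6, 41.9], [142.5, 23.4, 42.0], [147.5, 23.5, 41.9], [152.5, 23.5, 41.8], [157.5, 23.9, 41.8], [162.5, 23.5, 41.8], [167.5, 24.0, 42.0], [172.5, 30.7, 41.8], [177.5, 30.7, 42.0]]
base ((506.2270812988281, -100.78123474121094), (129.96849060058594, 130.1653289794922), 2.6969192028045654)
```

View pics/w4.png

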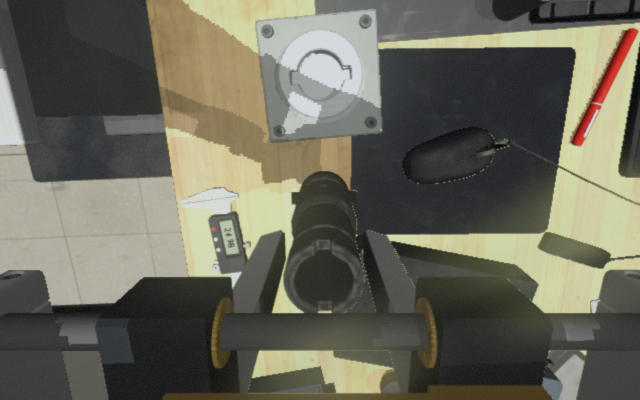

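The wrist view shows the receiver clearly, with its hub centred at (320,74). The held sub's top ring is at (325,275). Receiver centre by camera is (506.2,−101) and the keyways are at about +2.6°. I'll measure the held sub with the same camera to cancel its bias.

Run:
```python
from h import *
from scipy.optimize import least_squares
d=np.load("w4.npz"); W=d["W"]; w=W.reshape(-1,3)
q=w[(abs(w[:,0]-507)<30)&(abs(w[:,1]+210)<30)&(w[:,2]>272)&(w[:,2]<282)]
print(len(q),np.median(q,0),q.min(0),q.max(0),cv2.minEnclosingCircle(q[:,:2].astype(np.float32)))
# side surface facing +y, by heights
for z in range(100,280,12):
    s=W[170:300,280:365].reshape(-1,3); s=s[(abs(s[:,2]-z)<6)&(abs(s[:,1]+200)<45)]
    if len(s)>20: print(z,len(s),s[:,0].min().round(1),s[:,0].max().round(1),"ymax",s[:,1].max().round(1))
f=d["f"][...,::-1]
```

```text
2950 [ 509.16154116 -204.181695    276.02894764] [ 477.04794765 -226.09585422  272.0033683 ] [ 536.95967926 -188.59808608  281.99764627] ((507.0037841796875, -199.7316436767578), 29.986629486083984)
112 32 484.6 523.8 ymax -186.4
124 445 476.4 533.4 ymax -186.4
136 80 485.5 522.8 ymax -188.0
148 28 488.1 523.9 ymax -186.9
160 152 485.4 525.4 ymax -186.8
172 171 484.8 525.6 ymax -187.0
184 198 485.8 525.1 ymax -186.7
196 321 483.7 526.4 ymax -186.9
208 842 483.9 526.2 ymax -187.5
220 449 488.9 522.6 ymax -190.9
232 734 481.5 527.6 ymax -191.0
244 1100 482.1 527.1 ymax -190.9
256 1070 483.0 522.5 ymax -190.6
268 1401 488.3 522.6 ymax -188.6
```

>>> servo_tool(motion=[[[0.002,0.06,0,0,0,-0.03,0.85],[0.002,0.13,0,0,0,-0.055,0.85],[0.002,0.19,0,0,0,-0.055,0.85],[0.002,0.217,0,0,0,-0.055,0.85],[0.002,0.217,-0.04,0,0,-0.055,0.85],[0.002,0.217,-0.08,0,0,-0.055,0.85],[0.002,0.217,-0.107,0,0,-0.055,0.85],[0.002,0.217,-0.107,0,0,-0.055,0.85],[0.002,0.217,-0.107,0,0,-0.055,0.85]]])

```text
clock: 14.7
eef_pos: [508.2, -102.8, 180.9]
eef_rot: [3.141, 0.0, 1.353]
wrist_force: [0.1, -0.3, -5.0]
finger_gap: 43.3
finger_force: 40.0
```

```bash
python3 st.py
python3 - <<'E'
from h import *
c=cam("wrist"); W=cloud(c); np.savez("w5.npz",W=W,f=c["frame"]); w=W.reshape(-1,3)
for z in range(56,220,12):
    s=w[(abs(w[:,2]-z)<6)&(abs(w[:,1]+90)<35)&(abs(w[:,0]-506)<35)]
    if len(s)>20: print(z,len(s),s[:,0].min().round(1),s[:,0].max().round(1),"ymax",s[:,1].max().round(1))
h=w[(w[:,2]>48.5)&(w[:,2]<55)&(abs(w[:,0]-507)<45)&(abs(w[:,1]+101)<45)]
r=[];
a=np.degrees(np.arctan2(h[:,1]+101,h[:,0]-506.2)); R=np.hypot(h[:,0]-506.2,h[:,1]+101)
from scipy.optimize import least_squares
P=[]
for k in range(-20,200,5):
    s=(a>=k)&(a<k+5)
    if s.sum()>5: i=np.where(s)[0][R[s].argmax()]; P.append(h[i,:2])
P=np.array(P); print(least_squares(lambda q:np.hypot(P[:,0]-q[0],P[:,1]-q[1])-41.8,[506,-101],loss="soft_l1",f_scale=.5).x,len(P))
E
```

```text
{'clock': 14.7, 'joints': [-0.27, 0.251, 1.642, -0.0, 1.248, -0.053], 'eef_pos': [508.162, -102.803, 180.928], 'eef_rot': [3.141, 0.0, 1.353], 'wrist_force': [0.119, -0.32, -5.027], 'finger_gap': 43.272, 'finger_force': 39.998}
toolz [ 0.001 -0.    -1.   ] tooly [ 0.976 -0.216  0.001] toolx [ 0.216  0.976 -0.   ]
56 2168 471.1 541.0 ymax -58.7
68 247 477.6 535.1 ymax -80.0
80 286 478.8 534.8 ymax -80.0
104 132 488.2 527.6 ymax -80.2
116 171 487.8 527.8 ymax -80.0
128 173 489.1 527.6 ymax -80.1
140 228 488.2 527.7 ymax -80.2
152 885 484.5 527.9 ymax -80.1
164 417 491.8 524.1 ymax -83.9
176 611 484.1 532.4 ymax -83.9
188 1252 475.7 541.0 ymax -83.8
200 1597 475.6 541.0 ymax -83.2
212 2212 475.6 541.0 ymax -83.1
[ 506.21451601 -100.57598752] 40
```

>>> servo_tool(motion=[[[-0.001,0.002,0,0,0,0,0.85],[-0.001,0.002,-0.006,0,0,0,0.85],[-0.001,0.002,-0.01,0,0,0,0.85],[-0.001,0.002,-0.014,0,0,0,0.85],[-0.001,0.002,-0.014,0,0,0,0.85]]])

```text
clock: 15.25
eef_pos: [507.3, -101.7, 173.0]
eef_rot: [-3.141, -0.0, 1.353]
wrist_force: [-0.1, 0.1, -5.5]
finger_gap: 43.0
finger_force: 40.0
```

>>> servo_tool(motion=[[[0,0,-0.004,0,0,0,0.85],[0,0,-0.008,0,0,0,0.85],[0,0,-0.008,0,0,0,0.85]]])

```text
clock: 15.55
eef_pos: [507.3, -101.6, 169.0]
eef_rot: [-3.141, -0.0, 1.353]
wrist_force: [0.1, 1.4, -5.7]
finger_gap: 42.9
finger_force: 40.0
```

>>> servo_tool(motion=[[[0,0,-0.002,0,0,0,0.85],[0,0,-0.003,0,0,0,0.85],[0,0,-0.003,0,0,0,0.85]]])

```text
clock: 15.85
eef_pos: [507.5, -101.7, 168.2]
eef_rot: [3.141, 0.0, 1.353]
wrist_force: [-0.1, -0.1, -1.4]
finger_gap: 42.8
finger_force: 40.0
```

>>> servo_tool(motion=[[[0,0,-0.002,0,0,0,0.85],[0,0,-0.002,0,0,0,0.85]]])

```text
clock: 16.05
eef_pos: [507.6, -101.8, 168.0]
eef_rot: [3.14, 0.0, 1.353]
wrist_force: [-3.4, 0.7, 7.9]
finger_gap: 43.1
finger_force: 40.0
```

It seats on the lip with the lugs off the keyways (TCP z 168). I'll ease the pressure and turn towards the keyways.

>>> servo_tool(motion=[[[0,0,0.001,0,0,0.02,0.85],[0,0,0.001,0,0,0.04,0.85],[0,0,0.001,0,0,0.055,0.85],[0,0,0.001,0,0,0.055,0.85]]])

```text
clock: 16.45
eef_pos: [507.3, -101.7, 167.1]
eef_rot: [-3.142, -0.0, 1.527]
wrist_force: [-0.6, 0.3, -5.6]
finger_gap: 43.4
finger_force: 40.0
```

>>> servo_tool(motion=[[[0,0,0,0,0,0.01,0.85],[0,0,0,0,0,0.02,0.85],[0,0,0,0,0,0.029,0.85],[0,0,0,0,0,0.029,0.85]]])

```text
clock: 16.85
eef_pos: [507.3, -101.7, 167.2]
eef_rot: [3.142, -0.0, 1.617]
wrist_force: [0.4, -0.1, -5.8]
finger_gap: 43.0
finger_force: 40.0
```

```bash
python3 st.py
```

```text
{'clock': 16.85, 'joints': [-0.269, 0.263, 1.66, 0.0, 1.218, -0.315], 'eef_pos': [507.336, -101.661, 167.202], 'eef_rot': [3.142, -0.0, 1.617], 'wrist_force': [0.437, -0.081, -5.844], 'finger_gap': 42.98, 'finger_force': 39.998}
toolz [ 0.  0. -1.] tooly [0.999 0.046 0.   ] toolx [-0.046  0.999  0.   ]
```

The lugs are over the keyways and contact has gone. I'll lower it.

>>> servo_tool(motion=[[[0,0,-0.003,0,0,0,0.85],[0,0,-0.006,0,0,0,0.85],[0,0,-0.008,0,0,0,0.85]]])

```text
clock: 17.15
eef_pos: [507.3, -101.7, 163.1]
eef_rot: [-3.142, -0.0, 1.617]
wrist_force: [-1.5, -0.1, -6.5]
finger_gap: 43.5
finger_force: 40.0
```

>>> servo_tool(motion=[[[0,0,-0.007,0,0,0,0.85],[0,0,-0.014,0,0,0,0.85],[0,0,-0.02,0,0,0,0.85],[0,0,-0.024,0,0,0,0.85],[0,0,-0.024,0,0,0,0.85]]])

```text
clock: 17.65
eef_pos: [507.2, -101.7, 151.0]
eef_rot: [-3.141, -0.0, 1.617]
wrist_force: [-0.1, -0.2, -5.1]
finger_gap: 43.4
finger_force: 40.0
```

>>> servo_tool(motion=[[[0,0,-0.003,0,0,0,0.85],[0,0,-0.005,0,0,0,0.85],[0,0,-0.005,0,0,0,0.85]]])

```text
clock: 17.95
eef_pos: [507.3, -101.7, 148.8]
eef_rot: [3.141, -0.0, 1.617]
wrist_force: [0.3, 0.5, -5.3]
finger_gap: 43.3
finger_force: 40.0
```

>>> servo_tool(motion=[[[0,0,-0.001,0,0,0,0.85],[0,0,-0.001,0,0,0,0.85]]])

```text
clock: 18.15
eef_pos: [507.4, -101.7, 148.4]
eef_rot: [3.141, 0.0, 1.617]
wrist_force: [-0.7, -0.6, -5.4]
finger_gap: 42.9
finger_force: 40.0
```

>>> servo_tool(motion=[[[0,0,-0.001,0,0,0,0.85],[0,0,-0.001,0,0,0,0.85]]])

```text
clock: 18.35
eef_pos: [507.5, -101.8, 148.3]
eef_rot: [3.141, 0.0, 1.617]
wrist_force: [-1.3, -0.4, 0.9]
finger_gap: 43.2
finger_force: 40.0
```

>>> servo_tool(motion=[[[0,0,-0.001,0,0,0,0.85],[0,0,-0.001,0,0,0,0.85]]])

```text
clock: 18.55
eef_pos: [507.6, -101.9, 148.3]
eef_rot: [3.14, 0.0, 1.617]
wrist_force: [-4.1, -0.4, 7.1]
finger_gap: 43.7
finger_force: 40.0
```

It is fully home. I'll ease up slightly and turn clockwise.

>>> servo_tool(motion=[[[0,0,0.002,0,0,-0.02,0.85],[0,0,0.002,0,0,-0.06,0.85],[0,0,0.002,0,0,-0.1,0.85],[0,0,0.002,0,0,-0.14,0.85],[0,0,0.002,0,0,-0.18,0.85],[0,0,0.002,0,0,-0.22,0.85],[0,0,0.002,0,0,-0.26,0.85],[0,0,0.002,0,0,-0.3,0.85],[0,0,0.002,0,0,-0.34,0.85],[0,0,0.002,0,0,-0.36,0.85]]])

```text
clock: 19.55
eef_pos: [507.4, -101.5, 148.3]
eef_rot: [-3.141, -0.0, 0.481]
wrist_force: [-0.2, 0.9, -3.3]
finger_gap: 43.2
finger_force: 40.0
```

```bash
python3 st.py; python3 -c "
from h import *;print(manip.read_state()['moment'])"
```

```text
{'clock': 19.55, 'joints': [-0.268, 0.283, 1.681, 0.0, 1.177, 0.821], 'eef_pos': [507.426, -101.452, 148.316], 'eef_rot': [-3.141, -0.0, 0.481], 'wrist_force': [-0.239, 0.899, -3.326], 'finger_gap': 43.202, 'finger_force': 39.999}
toolz [ 0.  0. -1.] tooly [ 0.463 -0.886 -0.   ] toolx [0.886 0.463 0.   ]
[0.40089497 0.30367823 0.00715191]
```

>>> servo_tool(motion=[[[0,0,0,0,0,-0.012,0.85],[0,0,0,0,0,-0.024,0.85],[0,0,0,0,0,-0.024,0.85]]])

```text
clock: 19.85
eef_pos: [507.4, -101.5, 148.3]
eef_rot: [-3.142, -0.0, 0.41]
wrist_force: [-0.3, 1.7, -2.7]
finger_gap: 43.3
finger_force: 40.0
```

```bash
python3 -c "
from h import *;s=manip.read_state();print(s['eef_rot'],s['moment'])"
```

```text
[-3.14156396e+00 -2.96523666e-04  4.10113436e-01] [0.28031142 0.17130915 0.00652363]
```

>>> servo_tool(motion=[[[0,0,0,0,0,-0.006,0.85],[0,0,0,0,0,-0.012,0.85],[0,0,0,0,0,-0.012,0.85]]])

```text
clock: 20.15
eef_pos: [507.4, -101.7, 148.3]
eef_rot: [3.141, -0.0, 0.372]
wrist_force: [0.5, 1.5, -4.0]
finger_gap: 43.2
finger_force: 40.0
```

```bash
python3 -c "
from h import *;s=manip.read_state();print(s['eef_rot'],s['moment'])"
```

```text
[ 3.14137422e+00 -7.04367190e-05  3.72436774e-01] [ 0.38854898  0.06750069 -0.0071316 ]
```

>>> servo_tool(motion=[[[0,0,0,0,0,-0.006,0.85],[0,0,0,0,0,-0.012,0.85],[0,0,0,0,0,-0.012,0.85]]])

```text
clock: 20.45
eef_pos: [507.6, -101.7, 148.3]
eef_rot: [3.141, -0.001, 0.334]
wrist_force: [3.0, 2.8, -4.4]
finger_gap: 43.4
finger_force: 40.0
```

```bash
python3 -c "
from h import *;s=manip.read_state();print(s['eef_rot'],s['moment'])"
```

```text
[ 3.14117243e+00 -5.87268294e-04  3.34393240e-01] [ 0.43152248 -0.710867    0.06599641]
```

>>> servo_tool(motion=[[[0,0,0,0,0,-0.006,0.85],[0,0,0,0,0,-0.012,0.85],[0,0,0,0,0,-0.012,0.85]]])

```text
clock: 20.75
eef_pos: [507.7, -101.6, 148.4]
eef_rot: [3.141, -0.001, 0.297]
wrist_force: [5.4, 2.4, -6.4]
finger_gap: 42.6
finger_force: 40.0
```

```bash
python3 -c "
from h import *;s=manip.read_state();print(s['eef_rot'],s['moment'])"
```

```text
[ 3.14117987e+00 -6.74580532e-04  2.96924278e-01] [ 0.58247186 -1.22650106  0.46331386]
```

>>> servo_tool(motion=[[[0,0,0,0,0,-0.006,0.85],[0,0,0,0,0,-0.009,0.85],[0,0,0,0,0,-0.009,0.85]]])

```text
clock: 21.05
eef_pos: [507.7, -101.6, 148.5]
eef_rot: [3.141, -0.001, 0.269]
wrist_force: [5.4, 2.4, -5.5]
finger_gap: 43.1
finger_force: 40.0
```

```bash
python3 -c "
from h import *;s=manip.read_state();print(s['eef_rot'],s['moment'])"
```

```text
[ 3.14112396e+00 -6.93401677e-04  2.68884083e-01] [ 0.65438826 -1.31210454  0.58893663]
```

The stop is felt (Mz 0.6 N·m while turning). I'll seat it, release and withdraw upward.

>>> servo_tool(motion=[[[0,0,-0.001,0,0,0,0.85],[0,0,-0.001,0,0,0,0.5],[0,0,-0.001,0,0,0,0.4],[0,0,-0.001,0,0,0,0.2],[0,0,-0.001,0,0,0,0],[0,0,-0.001,0,0,0,0],[0,0,-0.001,0,0,0,0]]])

```text
clock: 21.75
eef_pos: [507.3, -101.7, 147.8]
eef_rot: [3.141, 0.0, 0.269]
wrist_force: [-0.9, 0.4, 0.2]
finger_gap: 83.4
finger_force: 0.0
```

>>> servo_tool(motion=[[[0,0,0.04,0,0,0,0],[0,0,0.12,0,0,0,0],[0,0,0.2,0,0,0,0],[0,-0.05,0.28,0,0,0,0],[0,-0.12,0.3,0,0,0,0],[0,-0.2,0.3,0,0,0,0],[0,-0.2,0.3,0,0,0,0],[0,-0.2,0.3,0,0,0,0]]])

```text
clock: 22.55
eef_pos: [507.2, -202.0, 297.5]
eef_rot: [-3.141, 0.0, 0.268]
wrist_force: [0.1, 0.0, -0.1]
finger_gap: 94.5
finger_force: 0.0
```

```bash
python3 st.py
python3 - <<'E'
from h import *
for n in ("top","wrist"):
    c=cam(n); W=cloud(c); w=W.reshape(-1,3); q=w[(abs(w[:,0]-507)<40)&(abs(w[:,1]+101)<40)&(w[:,2]>150)&(w[:,2]<230)]
    print(n,len(q),np.median(q,0) if len(q) else "")
    save(c,n+"6.png")
c=cam("scene"); f=c["frame"][...,::-1]
a=cv2.resize(f[120:270,220:420],(500,375),interpolation=cv2.INTER_CUBIC)
b=cv2.resize(cv2.imread("pics/wrist6.png"),(300,188)); b=cv2.copyMakeBorder(b,0,187,0,0,cv2.BORDER_CONSTANT)
cv2.imwrite("pics/fin.png",np.hstack([a,b]))
E
```

```text
{'clock': 22.55, 'joints': [-0.446, 0.239, 1.387, -0.0, 1.517, 0.857], 'eef_pos': [507.177, -202.035, 297.494], 'eef_rot': [-3.141, 0.0, 0.268], 'wrist_force': [0.052, 0.032, -0.141], 'finger_gap': 94.474, 'finger_force': 0.0}
toolz [-0.001  0.    -1.   ] tooly [ 0.265 -0.964 -0.   ] toolx [ 0.964  0.265 -0.   ]
top 122 [ 504.09241151 -100.98452171  188.73761024]
wrist 1622 [ 506.64387834 -100.02190574  184.92844729]
```

View pics/fin.png

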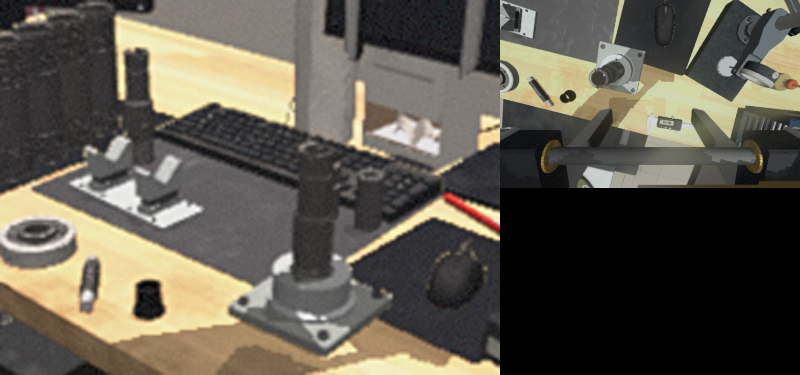

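The sub stands home in the receiver at px (315,215), released and upright. The other things are undisturbed and the arm is clear. I'll hand in.

```bash
python3 -c "
from cell import manip;print(manip.sign_off())"
```

```text
the job is handed in; nothing more can be done
None
```

The sub was stood upright on the pad and released, then regripped from above, dropped through the keyways fully home, turned clockwise to the stop and released; I handed the job in at about 23 s and the judging result was not shown.

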